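Hook the hidden drawer out from under the riser

ROBOT

A 6-joint arm with a two-finger parallel gripper is mounted at the origin on a cart in front of the work surface, level with it; the furniture and walls round the work are solid. World frame = base frame: x ahead of the robot, y to its left, z up, the work surface at z = 0. Lengths are in m, angles in degrees, forces in N, time in s.
With the tool pointing down it reaches from about 0.4 to 0.825 m from the base axis. Payload 7 kg.
Tool frame: the origin (TCP) lies between the finger pads; the fingertips stand 19 mm ahead of it and the grasp point (between the pads) is the TCP; y points along the fingers, x is the direction in which the jaws open and shut, and the axes are right-handed (so a half turn about y gives the same grasp; the last joint's range is limited). The gripper opens to 88 mm and grips with 3 to 60 N. Pads are 19 mm wide; open, the fingers measure 130 mm over their backs; the gripper's body (78 mm by 193 mm) begins 47 mm behind the grasp point.
Start: joints at [-47.091, 20.546, 0.682, 0, -70.136, -16.507], TCP at [0.3, -0.605, 0.246] pointing down, gripper open.
Joint ranges: [-176.03, 176.03], [-82.01, 121.73], [-58.28, 71.71], [-173.87, 95.51], [-174.79, -0.11], [-173.66, 173.66]. Speed limits (degrees/s): [136.94, 136.94, 172.46, 180, 180, 180].

INTERFACE

Orientations are given as [roll, pitch, yaw] about the fixed x, y, z axes, in that order (R = Rz(yaw) Ry(pitch) Rx(roll)).
In Python, from station import env gives the robot as it stands.
- The arm moves only by the tool jog_arm, never from a script. Its argument "deltas" is a list of rows, each a list of 3 entries, a list of its own where there are three numbers: the closure in counts, from 0 (fully open) to 255 (shut), then the shift along the world's x, y, z in units of 40 mm (1.0 is 40 mm), then the turn, a rotation vector about the world's x, y, z in units of 6 degrees (1.0 is 6 degrees). In form: [[jaw, [dx, dy, dz], [wx, wy, wz]], ...]. A call has 1 to 8 rows; each row shifts and turns the commanded pose from where the row before left it; what a row does not reach is not made up. A row lasts 1/12 s, in which the tool goes at most 41.7 mm and 7.16 degrees, less where a joint would pass 70% of its speed; a pose out of reach is approached as far as the arm can. A call is refused whole if a number of a shift passes 1 or a number of a turn 1, either way. A call with a gripper value outside its range is refused whole. The fingers move at their own pace and stop on an object; "squeeze" is the grip in N (left out, the last holds). Time passes only in rows, so rows that do not move let the fingers close. It gives the time, the measured TCP pose, the force and the opening at its end, in the units of the state.
- env.observe(): the state, without advancing time (a new reading comes with each control period).
- env.snapshot(name): name is "side" or "top"; returns (picture, depth): 384x512x3 uint8, red, green, blue; 384x512 float32, m along the optical axis (not along the pixel's ray), 0 where there is no reading.
- env.camera_model(name): a dict with "fov_y" (degrees; the focal length in pixels is half the picture's height over the tangent of half this angle, whatever the lens; pixels are square), "cx", "cy" (the principal point, pixels), "rvec" (rotation vector, rad) and "tvec" (3), from world to camera coordinates, as OpenCV has them. Camera axes: x right, y down, z forward; pixel columns grow to the right and rows downward; lengths in m; the calibration is good to about 2 mm. A picture is of the moment at which its call begins. camera_model takes no time and is no camera call.
- env.finish_job(): hands the job in, once; it reports no verdict.
The state is a dict: "time": time; "joints": joint angles; "qd": joint speeds; "effort": joint torques, N m; "tool_pos": TCP position; "tcp_rot": TCP orientation; "ft_force": force on the tool from outside, world axes, zero at the start; "ft_torque": the same for the moment, N m; "finger_gap": opening from 0.0 (shut) to 1.0 (fully open).
Only numpy, scipy, OpenCV 4.12 (cv2) and the standard library are available. Lean on these libraries where they do the work, as an engineer would, in place of code of your own. Each camera call takes 0.05 s, during which the arm holds its last target.

TASK

The shallow tip drawer has slid too far back under the low bench riser to be reached by hand. Take the pull hook from its cradle, feel under the riser for the pull loop on the drawer's front, catch it with the hook and gently draw the drawer out as far as it goes, then unhook and lay the hook back in its cradle as it was. Do not force anything, keep the gripper itself off the riser and drawer, and leave the other things where they are.

Things in the scene. Friction and masses are not known exactly. Their poses are not given: they have to be found in the camera images.
- hook_grip (a point): Pull hook (loose, 110 g): centre of its wooden handle, 100 mm long (55 mm behind to 45 mm ahead of this point), 16 mm wide, 22 mm high. x along the rod towards the hook, z up. A steel rod 8 mm thick runs on along x to 130 mm and is there bent straight down into a finger. Grip it across the 16 mm at this point, firmly (40 N or more).
- hook_tip (a point): Lowest point of the hook's down-turned finger (7 mm thick): 130 mm ahead of and 22 mm below hook_grip.
- cradle: Fixed aluminium cradle for the hook, base 155 x 34 mm; a flared saddle 48 mm behind its origin holds the handle's rear (2.5 mm play each side, walls to 44 mm high), a V notch 80 mm ahead the rod. Origin on the bench, x along the hook, z up. At home hook_grip is at (0, 0, 38 mm) with x along the cradle's x; lift it straight up, lay it straight down.
- riser: Fixed low riser: wooden top 140 mm deep (x), 160 mm wide (y), 66 to 76 mm above the bench, on side and back walls; open to its own -x, top's front edge at x = -70 mm; clear inside y = -71 to +71 mm. A cast stand base 28 mm high is fixed on top at the back. Origin on the bench under the centre, z up. Carries drawer and loop; more than 25 N from the hook is forcing.
- drawer (a joint): How far the drawer is out (m): 0 fully in, 0.065 fully out at its stop. Starts 0 to 12 mm out; slides along the riser's -x with about 4 N of friction and stays where it is left.
- drawer_front (a point): Middle of the drawer's front face (132 mm wide, 6 to 48 mm above the bench), 22 mm above the bench, at riser x = 0 minus the drawer's travel; axes as the riser's. On this face a clip (44 mm wide, 3 mm thick) carrying the pull loop is clamped rigidly, its centre ANYWHERE up to 34 mm either side of the middle along y: hidden under the riser and not measured, to be found by feel.
- loop_height (a point): Point on the riser's front edge line, middle, 22 mm above the bench, the height of the loop: a flat-lying U of 6 mm round bar (19 to 25 mm above the bench). Two arms, 36 mm over the outside, 24 mm clear inside, stand out from the drawer's face along -x to a crossbar centred 29 mm ahead of the face. The finger must go down inside the U: rod axis 33 mm above the bench; at 53 mm it passes over.
- reel: Solder reel, 54 mm across, 35 mm high, loose bystander on the bench; origin at the centre of its underside.
- cutters: Side cutters with red sleeves, 154 x 48 x 14 mm, loose bystander; origin at the centre of the underside.
- cast_base: Loose bare cast stand base, 110 x 73 x 28 mm, bystander; origin at the centre of the underside.

How it is judged (in metres and radians):
On the way, in this order (a step that is already met when the one before it is completed fails the run):
1. the hook is lifted out of its cradle (distance between hook_grip and cradle above 0.1 m), for 0.2 s.
2. the hook is pulling the drawer, which is out by more than 30 mm (contact force between hook and riser above 0.5 N and value of joint drawer above 0.03 m), for 0.1 s.
At the end, for the whole second after the job is handed in: The drawer is out to its stop (within 6 mm), and the hook lies at rest in both saddles of its cradle, the right way round, within 15 mm lengthwise and 6 mm sideways of home, handle at most 3 mm too high and finger pointing down (value of joint drawer above 0.059 m and x of hook_grip in the frame of cradle between -0.015 and 0.015 m and y of hook_grip in the frame of cradle between -0.006 and 0.006 m and z of hook_grip in the frame of cradle below 0.041 m and x of hook_tip in the frame of cradle above 0.1 m and z of hook_tip in the frame of cradle below 0.022 m and linear speed of hook below 0.02 m/s); the robot touches nothing.
It fails at once if the hook bears on the riser, drawer or loop with more than 25 N (contact force between hook and riser above 25 N).
It fails at once if the gripper touches the riser or the drawer (contact force between any of the fingers, the arm and riser above 1 N).
It fails at once if a loose bystander is moved by more than 25 mm (distance of any of reel, cutters, cast_base from where it was at the start of the episode above 0.025 m).
It also fails if it takes over 69 s, if anything falls off the work surface, if the arm or the gripper's body presses on something with over 40 N, if the wrist force passes 120 N, or if a joint passes its speed limit or range.

## Working session

There is one attempt and no reset: what is moved stays moved. The work goes in short steps, Python scripts to look and compute and a tool call to move; the robot and the scene stay as the last step left them, time stands still between calls to the robot, and variables do not carry over. Pictures are saved under pics/ and viewed, and the job is handed in when it is done.

Besides the shell and the picture viewer there is one more tool, called after "Emit:" in YAML: its name, and indented under it one key for each argument. jog_arm: Moves the arm, as the interface text tells. Its arguments: {"type":"object","properties":{"deltas":{"type":"array","items":{"type":"array"}},"squeeze":{"type":"number"}},"required":["deltas"]}

```bash
ls; mkdir -p pics
python3 - <<'E'
from station import env
import cv2,numpy as np
print(env.observe())
for n in("side","top"):
    p,d=env.snapshot(n); np.savez(f"pics/{n}0.npz",p=p,d=d)
    cv2.imwrite(f"pics/{n}0.png",cv2.resize(p[:,:,::-1],(800,600),interpolation=cv2.INTER_CUBIC))
    print(n,env.camera_model(n))
E
```

```text
pics
{'time': 0.0, 'joints': array([-4.70903258e+01,  2.05910867e+01,  6.32253429e-01, -2.02938299e-02,
       -7.01351521e+01, -1.65086230e+01]), 'qd': array([-0.05368296,  0.03218924,  0.04368466,  0.04634153, -0.08809393,
       -0.01502656]), 'effort': array([-4.33679752e-04, -5.82718134e+01,  2.93046999e+01,  6.99684441e+00,
        6.78255004e-03, -1.45636864e-04]), 'tool_pos': array([ 0.2999261 , -0.60418292,  0.2446145 ]), 'tcp_rot': array([-8.99915814e+01, -9.55324478e-02,  1.16394133e+02]), 'ft_force': array([-0.94929099,  0.14610551, -0.06421618]), 'ft_torque': array([-0.00330371,  0.02658085, -0.06245432]), 'finger_gap': 1.0003087855635873}
side {'fov_y': 49.91282141381897, 'cx': 250.1360415136772, 'cy': 197.00607535023894, 'rvec': array([ 0.06937646,  2.78378171, -1.38053143]), 'tvec': array([0.56282711, 0.04061936, 1.27861557])}
top {'fov_y': 57.349342782302884, 'cx': 257.57875174537367, 'cy': 189.73979569008767, 'rvec': array([ 2.17124916, -2.19125197,  0.07526058]), 'tvec': array([0.00841218, 0.56075306, 0.99289015])}
```

View pics/top0.png

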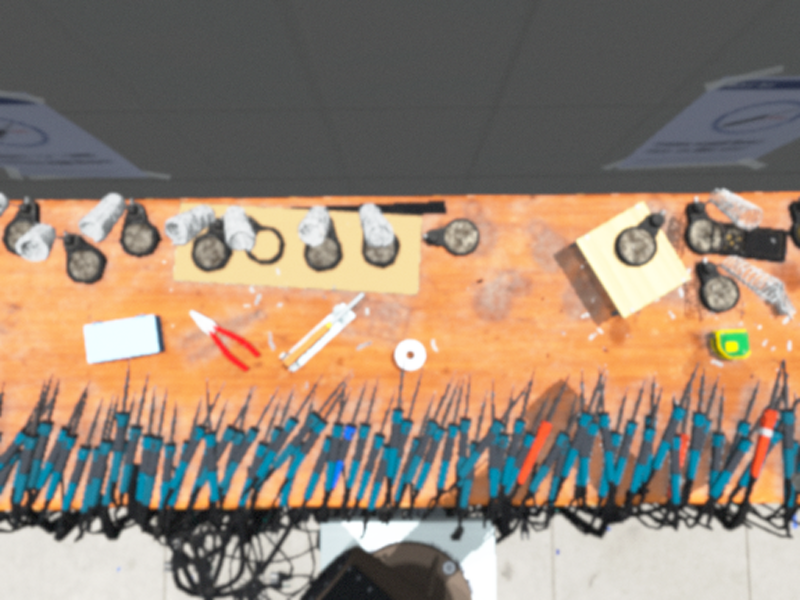

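View pics/side0.png

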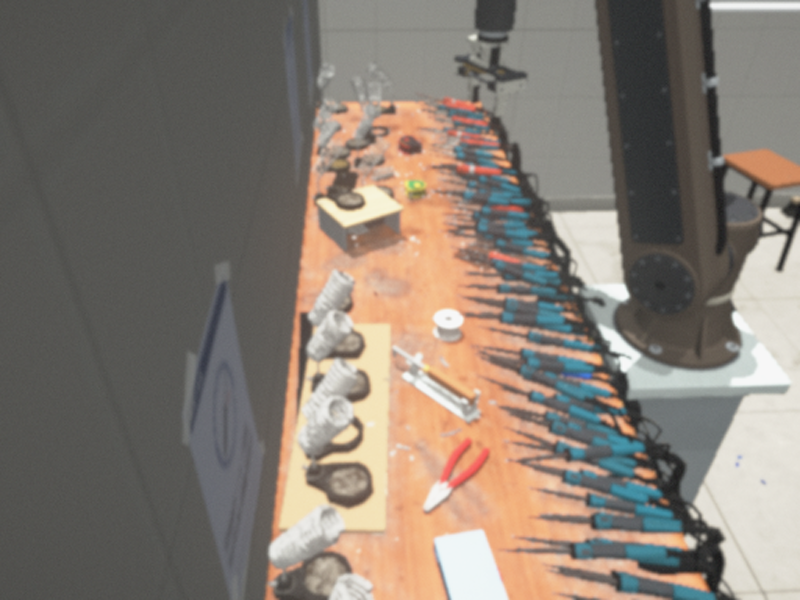

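```bash
cat > h.py <<'E'
import numpy as np,cv2
from station import env
def load(n,k=0):
    z=np.load(f"pics/{n}{k}.npz");return z['p'],z['d']
def cam(n):
    m=env.camera_model(n);f=192/np.tan(np.radians(m['fov_y']/2));R=cv2.Rodrigues(m['rvec'])[0];return m,f,R
def world(n,d):
    m,f,R=cam(n);v,u=np.mgrid[0:384,0:512]
    P=np.stack([(u-m['cx'])/f*d,(v-m['cy'])/f*d,d],-1)
    return (P-m['tvec'])@R
def proj(n,X):
    m,f,R=cam(n);c=R@np.asarray(X)+m['tvec'];return c[0]/c[2]*f+m['cx'],c[1]/c[2]*f+m['cy']
def onz(n,u,v,z):
    m,f,R=cam(n);r=R.T@np.array([(u-m['cx'])/f,(v-m['cy'])/f,1]);c=-R.T@m['tvec'];return c+r*(z-c[2])/r[2]
def crop(n,k,u0,v0,u1,v1,s,name):
    p,_=load(n,k);c=cv2.resize(p[v0:v1,u0:u1,::-1],None,fx=s,fy=s,interpolation=cv2.INTER_CUBIC);cv2.imwrite(f"pics/{name}.png",c)
E
python3 - <<'E'
from h import *
crop("top",0,355,115,455,215,6,"c_riser")
crop("top",0,170,175,245,245,8,"c_hook")
crop("side",0,190,110,270,170,8,"c_riser_s")
crop("side",0,240,190,320,280,6,"c_hook_s")
E
```

```text
(no output)
```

View pics/c_riser.png

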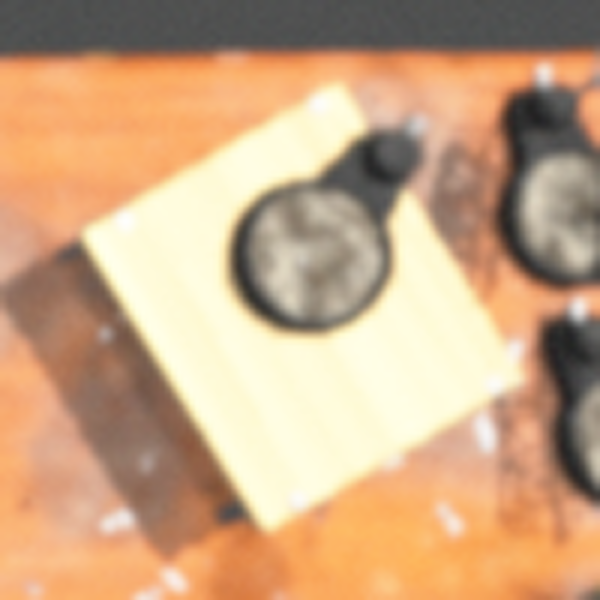

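View pics/c_hook.png

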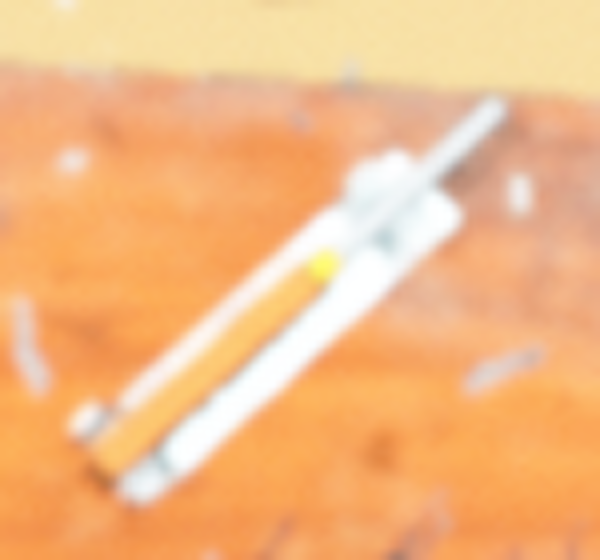

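View pics/c_riser_s.png

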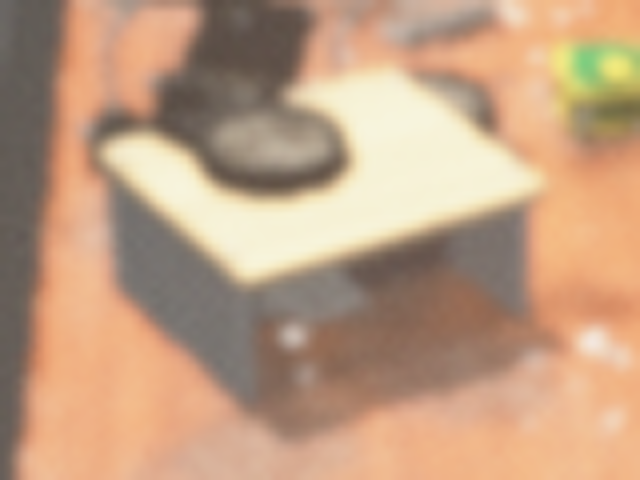

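View pics/c_hook_s.png

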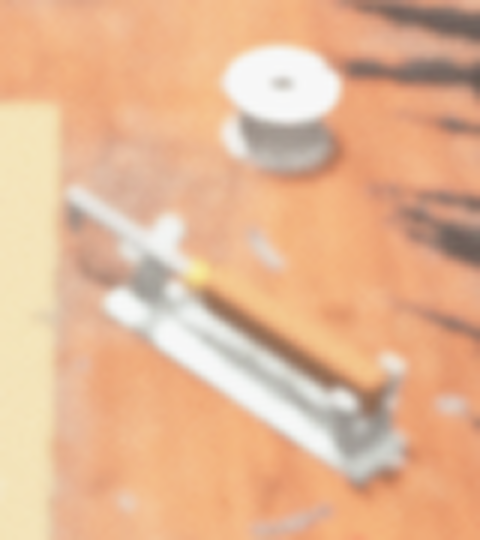

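Run:
```python
from h import *
g=lambda n,cx,cy,u0,v0,s,z: onz(n,(cx+.5)/s-.5+u0,(cy+.5)/s-.5+v0,z)
C={}
for k,c in dict(A=(80,232),B=(340,82),C=(522,380),D=(265,530)).items():
    C[k]=g("top",*c,355,115,6,.076);print(k,C[k])
for a,b in("AD","BC","AB","DC"):
    v=C[b]-C[a];print(a+b,np.linalg.norm(v),np.degrees(np.arctan2(v[1],v[0])))
cen=sum(C.values())/4;print(cen)
for k,c in dict(A=(243,282),B=(100,152),C=(390,68),D=(543,185)).items():print("side",k,g("side",*c,190,110,8,.076))
# hook: handle rear end top z=.049, yellow front, rod tip top z .042
for k,c,z in (("rear",(112,468),.049),("front",(325,265),.049),("rodtip",(495,108),.042)):print(k,g("top",*c,170,175,8,z))
for k,c,z in (("front",(200,272),.049),("rear",(375,385),.049),("rodtip",(77,195),.042)):print("side",k,g("side",*c,240,190,6,z))
for n in("top","side"):
    p,d=load(n);W=world(n,d)
    for nm,c in(("riser",cen),):
        m=(np.hypot(W[...,0]-c[0],W[...,1]-c[1])<.13)&(abs(W[...,2]-.076)<.005)&(d>0)
        pts=W[m];r=cv2.minAreaRect(pts[:,:2].astype(np.float32));print(n,m.sum(),np.median(pts[:,2]),r,cv2.boxPoints(r))
    # bench height
    m=(abs(W[...,2])<.02)&(abs(W[...,0]-.6)<.1)&(d>0);print(n,"bench",np.median(W[m][:,2]))
```

```text
A [ 0.65435035 -0.30089129  0.076     ]
B [ 0.72284675 -0.42248183  0.076     ]
C [ 0.58435622 -0.49937506  0.076     ]
D [ 0.51722968 -0.38011174  0.076     ]
AD 0.15836021751266918 -149.98314658881597
BC 0.15840516326893378 -150.95992792256422
AB 0.1395564962048624 -60.60584818210284
DC 0.1368565352029365 -60.6273141058391
[ 0.61969575 -0.40071498  0.076     ]
side A [ 0.65343562 -0.29429656  0.076     ]
side B [ 0.71987996 -0.41614642  0.076     ]
side C [ 0.58304551 -0.49736109  0.076     ]
side D [ 0.51705994 -0.37706358  0.076     ]
rear [0.43968665 0.21031351 0.049     ]
front [0.50959828 0.13619632 0.049     ]
rodtip [0.56468315 0.07707667 0.042     ]
side front [0.51084603 0.14464723 0.049     ]
side rear [0.44339708 0.21855785 0.049     ]
side rodtip [0.56218572 0.08147249 0.042     ]
top 2298 0.07544346288549486 ((0.620136559009552, -0.40075039863586426), (0.160028874874115, 0.141102135181427), 29.875930786132812) [[ 0.5156124  -0.3794322 ]
 [ 0.5858987  -0.5017827 ]
 [ 0.7246607  -0.4220686 ]
 [ 0.6543744  -0.29971808]]
top bench 0.0007030049213675629
side 615 0.07410220828340804 ((0.6167219877243042, -0.3988019824028015), (0.1613048017024994, 0.14487549662590027), 30.14640235900879) [[ 0.5105992  -0.37666634]
 [ 0.5833573  -0.5019467 ]
 [ 0.7228448  -0.42093763]
 [ 0.6500867  -0.29565728]]
side bench -0.0007570341343249188
```

Run:
```python
from h import *
for n in("top","side"):
    p,d=load(n);W=world(n,d)
    c=np.array([.478,.17]);hsv=cv2.cvtColor(p,cv2.COLOR_RGB2HSV)
    near=(np.hypot(W[...,0]-c[0],W[...,1]-c[1])<.12)&(d>0)
    m=near&(W[...,2]>.042)&(hsv[...,1]>110)
    P=W[m];print(n,m.sum(),np.median(P[:,2]),np.percentile(P[:,2],90))
    r=cv2.minAreaRect(P[:,:2].astype(np.float32));print(r)
    vx=cv2.fitLine(P[:,:2].astype(np.float32),cv2.DIST_L2,0,.01,.01).ravel();print(vx,np.degrees(np.arctan(vx[1]/vx[0])))
    u=np.array([np.cos(np.radians(-46.8)),np.sin(np.radians(-46.8))]);t=P[:,:2]@u;s=P[:,:2]@[-u[1],u[0]]
    print("t",np.percentile(t,[1,99]),"s",np.percentile(s,[2,50,98]))
    m=near&(W[...,2]>.006);P=W[m];t=P[:,:2]@u;s=P[:,:2]@[-u[1],u[0]]
    r=cv2.minAreaRect(P[:,:2].astype(np.float32));print("all",r,np.percentile(t,[1,99]),np.percentile(s,[2,50,98]))
    # cradle base plan
    m=near&(W[...,2]>.002)&(hsv[...,1]<70);P=W[m];r=cv2.minAreaRect(P[:,:2].astype(np.float32));print("base",r)
    vx=cv2.fitLine(P[:,:2].astype(np.float32),cv2.DIST_L2,0,.01,.01).ravel();print(vx,np.degrees(np.arctan(vx[1]/vx[0])))
```

```text
top 165 0.0489590182567943 0.052592881228434876
((0.43845632672309875, 0.1425328403711319), (0.10775197297334671, 0.10432370752096176), 40.73136520385742)
[0.9375641  0.34781256 0.46033233 0.16818343] 20.35358
t [0.14624279 0.24885784] s [0.36943849 0.46472976 0.47177513]
all ((0.4734751880168915, 0.16169017553329468), (0.2198878526687622, 0.23862186074256897), 59.56591033935547) [0.09520694 0.31639974] [0.35565268 0.46451639 0.56809792]
base ((0.4705618619918823, 0.14931567013263702), (0.20855066180229187, 0.19487535953521729), 17.966842651367188)
[ 0.74081445 -0.6717097   0.4923714   0.14950486] -42.199158
side 90 0.046149686499125445 0.04846475089050527
((0.43928301334381104, 0.160505473613739), (0.10196470469236374, 0.09573657810688019), 34.04104995727539)
[ 0.31851554 -0.94791764  0.47035706  0.18148392] -71.42682
t [0.14479276 0.23755964] s [0.37675993 0.47284552 0.47652367]
all ((0.4775610566139221, 0.18305790424346924), (0.23880192637443542, 0.2129746824502945), 3.505115032196045) [0.09447596 0.31768173] [0.36210418 0.47031181 0.56766059]
base ((0.4762786626815796, 0.16300779581069946), (0.18470792472362518, 0.23759745061397552), 71.32894134521484)
[ 0.9564867  -0.29177585  0.49744707  0.16228005] -16.964304
```

Run:
```python
from h import *
a=np.radians(-46.8);u=np.array([np.cos(a),np.sin(a)]);w=np.array([-u[1],u[0]])
for n in("top","side"):
    p,d=load(n);W=world(n,d);hsv=cv2.cvtColor(p,cv2.COLOR_RGB2HSV)
    t=W[...,:2]@u;s=W[...,:2]@w
    band=(abs(s-.467)<.028)&(t>.13)&(t<.36)&(d>0)
    for nm,m in(("handle",band&(W[...,2]>.042)&(hsv[...,1]>110)&(t<.27)),("rod",band&(W[...,2]>.036)&(t>.27)),("base",band&(W[...,2]>.003)&(hsv[...,1]<80)&(W[...,2]<.03))):
        P=W[m]; tt=P[:,:2]@u;ss=P[:,:2]@w;k=np.polyfit(tt,ss,1)
        r=cv2.minAreaRect(P[:,:2].astype(np.float32))
        print(n,nm,m.sum(),"z",np.median(P[:,2]),"t",np.percentile(tt,[1,99]),"s",np.percentile(ss,[3,50,97]),"slope deg",np.degrees(np.arctan(k[0])),"s(.204)",np.polyval(k,.204),r)
```

```text
top handle 138 z 0.04852671960046293 t [0.14646983 0.24940392] s [0.46090139 0.46574123 0.47156125] slope deg -1.5289740005358072 s(.204) 0.46555836424123764 ((0.47468018531799316, 0.17372481524944305), (0.012146326713263988, 0.10432370752096176), 40.73136520385742)
top rod 96 z 0.04115207492041091 t [0.27162998 0.33155338] s [0.45127669 0.46547998 0.48012766] slope deg -1.642707872928083 s(.204) 0.4684056873727089 ((0.5482794642448425, 0.10183440893888474), (0.03238288685679436, 0.05912868678569794), 53.49739456176758)
top base 295 z 0.0059507111841651346 t [0.14153878 0.33149796] s [0.44970234 0.45932526 0.48396479] slope deg 0.18274543796530215 s(.204) 0.46301888054259843 ((0.5016967058181763, 0.14619284868240356), (0.04131029546260834, 0.19690757989883423), 39.11067199707031)
side handle 85 z 0.046037985667337106 t [0.14466316 0.23764414] s [0.46280544 0.47292802 0.47631693] slope deg 0.257105325085622 s(.204) 0.47251610251881093 ((0.47165390849113464, 0.1814470738172531), (0.017573315650224686, 0.09660813957452774), 41.506656646728516)
side rod 74 z 0.03981238025104936 t [0.27017321 0.32934644] s [0.45213324 0.4657351  0.48019547] slope deg 0.6883357364761927 s(.204) 0.46423781547026144 ((0.5470092296600342, 0.10485223680734634), (0.030347498133778572, 0.0598236545920372), 55.38798904418945)
side base 517 z 0.006530117422072494 t [0.13786234 0.35883049] s [0.45505237 0.47212769 0.49179724] slope deg 1.068689422493074 s(.204) 0.47148280075067206 ((0.5153117179870605, 0.1429751217365265), (0.04903353378176689, 0.22347493469715118), 41.472599029541016)
```

Run:
```python
from h import *
H=np.full((18,40),-1.)
for n in("top","side"):
    p,d=load(n);W=world(n,d);m=d>0
    i=((W[...,0]-.30)/.03).astype(int);j=((W[...,1]+.65)/.03).astype(int)
    ok=m&(i>=0)&(i<18)&(j>=0)&(j<40)&(W[...,2]<.4)&(W[...,0]>.3)
    np.maximum.at(H,(i[ok],j[ok]),W[...,2][ok])
print("cols y",[round(-.65+.03*j,2) for j in range(0,40,5)])
for i in range(18):print("%.2f"%(.30+.03*i)," ".join("%4d"%round(v*1000) for v in H[i]))
```

```text
cols y [-0.65, -0.5, -0.35, -0.2, -0.05, 0.1, 0.25, 0.4]
0.30  369  399  399  335  310   59   63   44   25   43   42   63   54   27   45   59   63   60   46   41   44   50   63   46   27   45   44   63   62   43   47   43   62   64   44   23   43   47   63   47
0.33  391  399  400   41   46   63   61   34   22   44   60   65   20   23   43   61   64   42   44   41   43   63   65   37   25   45   63   65   44   34   39   40   45   56   41   21   36   52   62   39
0.36  335    3   21   37   52   61   36   20   19   37   56   52   22   19   57   57   41   38   40   37   32   57   64   20   19   54   58   52   37   40   38   38   32   57   20   19   36   40   63   41
0.39   56    4   21   37   55   55   30   18   15   43   55   40   18   32   56   17   41   39   35   35   39   58   57   19   35   59   54   36   19   36   36   19   31   56    4    4   31   39   54    5
0.42   53   29   27   35   52    4    3    4    4   51   50   41    4   35    5    4    3    7   31    4   38   56   37    5   52   52   31    9   52   47    5   17   14    4    5    4    5   34   54   27
0.45   29   30   3
[... 2026 characters left out ...]
  106
0.75  399  398  398  393  386  400  399  399  400  400  400  400  400  400  400  400  400  400  400  399  400  400  400  400  400  400  400  400  400  400  400  400  400  400  400  400  400  400  400  399
0.78 -1000 -1000 -1000 -1000 -1000 -1000 -1000 -1000 -1000 -1000 -1000 -1000 -1000 -1000 -1000 -1000 -1000 -1000 -1000 -1000 -1000 -1000 -1000 -1000 -1000 -1000 -1000 -1000 -1000 -1000 -1000 -1000 -1000 -1000 -1000 -1000 -1000 -1000 -1000 -1000
0.81 -1000 -1000 -1000 -1000 -1000 -1000 -1000 -1000 -1000 -1000 -1000 -1000 -1000 -1000 -1000 -1000 -1000 -1000 -1000 -1000 -1000 -1000 -1000 -1000 -1000 -1000 -1000 -1000 -1000 -1000 -1000 -1000 -1000 -1000 -1000 -1000 -1000 -1000 -1000 -1000
```

Emit:
jog_arm:
  deltas:
    - [0,[0.5,0.8,0],[0,0,1]]
    - [0,[0.5,0.8,0],[0,0,1]]
    - [0,[0.5,0.8,0],[0,0,1]]
    - [0,[0.5,0.8,0],[0,0,1]]
    - [0,[0.5,0.8,0],[0,0,1]]
    - [0,[0.5,0.8,0],[0,0,1]]
    - [0,[0.5,0.8,0],[0,0,1]]
    - [0,[0.5,0.8,0],[0,0,1]]
  squeeze: 55

```text
time: 0.77
tool_pos: [0.4606, -0.3468, 0.2454]
tcp_rot: [-90.0, -0.0, 164.7]
ft_force: [0.6, -0.3, -0.5]
finger_gap: 0.998
```

Emit:
jog_arm:
  deltas:
    - [0,[0,1,0],[0,0,0.9]]
    - [0,[0,1,0],[0,0,0.9]]
    - [0,[0,1,0],[0,0,0.9]]
    - [0,[0,1,0],[0,0,0.9]]
    - [0,[0,1,0],[0,0,0.9]]
    - [0,[0,1,0],[0,0,0.9]]
    - [0,[0,1,0],[0,0,0.9]]
    - [0,[0,1,0],[0,0,0.9]]

```text
time: 1.43
tool_pos: [0.4594, -0.0268, 0.2456]
tcp_rot: [-90.0, 0.0, -152.1]
ft_force: [1.4, -0.2, -0.4]
finger_gap: 1.0
```

Emit:
jog_arm:
  deltas:
    - [0,[0.075,0.8,-0.5],[0,0,0.42]]
    - [0,[0.075,0.8,-0.5],[0,0,0.42]]
    - [0,[0.075,0.8,-0.5],[0,0,0.42]]
    - [0,[0.075,0.8,-0.5],[0,0,0.42]]
    - [0,[0.075,0.9,-0.5],[0,0,0.42]]
    - [0,[0.075,0.9,-0.5],[0,0,0.42]]
    - [0,[0,0,0],[0,0,0]]
    - [0,[0,0,0],[0,0,0]]

```text
time: 2.1
tool_pos: [0.4773, 0.1725, 0.1238]
tcp_rot: [-90.0, -0.2, -137.1]
ft_force: [0.0, 0.3, 0.7]
finger_gap: 1.001
```

Run:
```python
from h import *
o=env.observe();print({k:np.round(v,4) for k,v in o.items()})
for n in("top","side"):
    p,d=env.snapshot(n); np.savez(f"pics/{n}1.npz",p=p,d=d)
crop("top",1,150,165,250,245,6,"g1t");crop("side",1,220,160,330,280,5,"g1s")
```

```text
{'time': np.float64(2.1), 'joints': array([ 4.20681e+01,  1.17043e+01, -2.94319e+01, -1.13000e-02,
       -4.90735e+01,  8.11400e-01]), 'qd': array([-2.1673, -2.4342, -0.1967,  0.1736, -1.0102,  0.216 ]), 'effort': array([  1.1219, -38.4699,  23.6389,   5.5577,   0.3509,  -0.0427]), 'tool_pos': array([0.4773, 0.1725, 0.1238]), 'tcp_rot': array([ -90.0115,   -0.2096, -137.1278]), 'ft_force': array([2.000e-04, 2.605e-01, 6.762e-01]), 'ft_torque': array([-0.13  ,  0.1577, -0.073 ]), 'finger_gap': np.float64(1.0013)}
```

View pics/g1t.png

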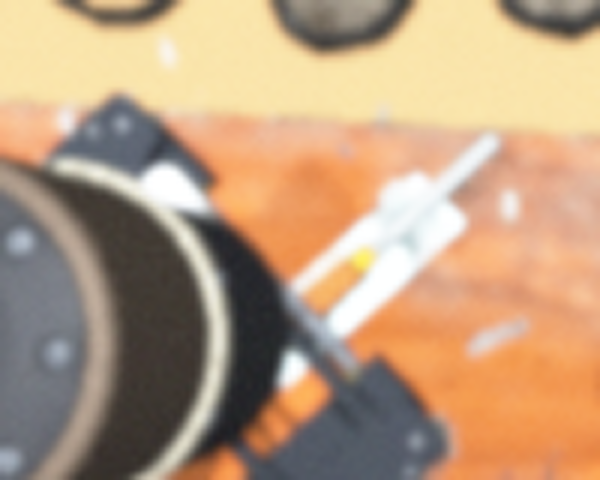

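View pics/g1s.png

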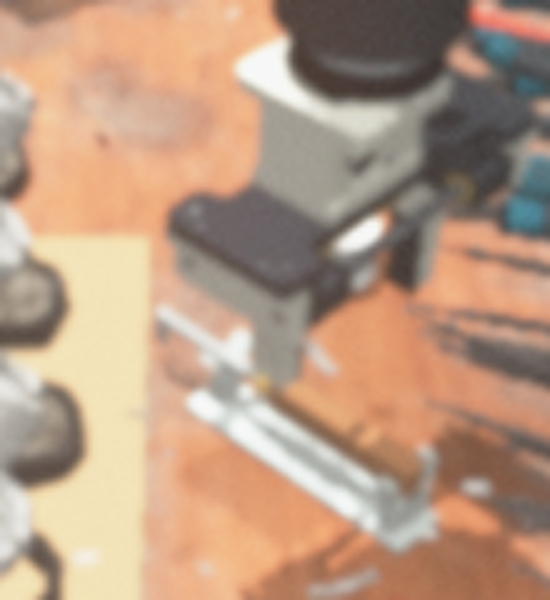

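Emit:
jog_arm:
  deltas:
    - [0,[0,0,-0.5],[0,0,0]]
    - [0,[0,0,-0.5],[0,0,0]]
    - [0,[0,0,-0.5],[0,0,0]]
    - [0,[0,0,-0.4],[0,0,0]]
    - [0,[0,0,-0.3],[0,0,0]]
    - [0,[0,0,0],[0,0,0]]

```text
time: 2.7
tool_pos: [0.4772, 0.1695, 0.0363]
tcp_rot: [-90.0, -0.1, -137.4]
ft_force: [-0.5, -0.6, 0.7]
finger_gap: 0.997
```

Emit:
jog_arm:
  deltas:
    - [200,[0,0,0],[0,0,0]]
    - [230,[0,0,0],[0,0,0]]
    - [255,[0,0,0],[0,0,0]]
    - [255,[0,0,0],[0,0,0]]
    - [255,[0,0,0],[0,0,0]]
    - [255,[0,0,0],[0,0,0]]
  squeeze: 55

```text
time: 3.2
tool_pos: [0.4783, 0.1716, 0.0381]
tcp_rot: [-90.0, 0.1, -137.3]
ft_force: [-0.5, 0.2, -0.2]
finger_gap: 0.605
```

Emit:
jog_arm:
  deltas:
    - [255,[0,0,0],[0,0,0]]
    - [255,[0,0,0],[0,0,0]]
    - [255,[0,0,0],[0,0,0]]
    - [255,[0,0,0],[0,0,0]]
    - [255,[0,0,0],[0,0,0]]
    - [255,[0,0,0],[0,0,0]]

```text
time: 3.7
tool_pos: [0.4783, 0.1716, 0.0376]
tcp_rot: [-90.0, 0.0, -137.3]
ft_force: [-0.4, 0.5, -1.4]
finger_gap: 0.177
```

Emit:
jog_arm:
  deltas:
    - [255,[0,0,0],[0,0,0]]
    - [255,[0,0,0],[0,0,0]]
    - [255,[0,0,0],[0,0,0]]

```text
time: 3.95
tool_pos: [0.4783, 0.1716, 0.0376]
tcp_rot: [-90.0, 0.0, -137.3]
ft_force: [0.8, 1.5, -1.9]
finger_gap: 0.177
```

Run:
```python
from h import *
o=env.observe();print({k:np.round(v,4) for k,v in o.items()})
```

```text
{'time': np.float64(3.95), 'joints': array([ 4.19123e+01,  1.87629e+01, -3.45617e+01,  3.90000e-03,
       -3.66583e+01,  8.14300e-01]), 'qd': array([ 0.0358,  0.1222,  0.1031, -0.0303,  0.026 , -0.0547]), 'effort': array([ -0.375 , -45.3143,  18.0844,   4.3296,  -0.3404,  -0.078 ]), 'tool_pos': array([0.4783, 0.1716, 0.0376]), 'tcp_rot': array([-8.999740e+01,  1.710000e-02, -1.372703e+02]), 'ft_force': array([ 0.8306,  1.468 , -1.8778]), 'ft_torque': array([ 0.2334, -0.14  ,  0.1139]), 'finger_gap': np.float64(0.1765)}
```

Emit:
jog_arm:
  deltas:
    - [255,[0,0,0.2],[0,0,0]]
    - [255,[0,0,0.3],[0,0,0]]
    - [255,[0,0,0.4],[0,0,0]]
    - [255,[0,0,0.5],[0,0,0]]
    - [255,[0,0,0.5],[0,0,0]]
    - [255,[0,0,0.5],[0,0,0]]
    - [255,[0,0,0.5],[0,0,0]]
    - [255,[0,0,0],[0,0,0]]

```text
time: 4.62
tool_pos: [0.4797, 0.1723, 0.1579]
tcp_rot: [-89.9, 0.3, -137.2]
ft_force: [1.1, 0.2, -0.8]
finger_gap: 0.174
```

Run:
```python
from h import *
o=env.observe();print({k:np.round(v,4) for k,v in o.items()})
for n in("top","side"):
    p,d=env.snapshot(n); np.savez(f"pics/{n}2.npz",p=p,d=d)
crop("top",2,150,165,250,245,6,"g2t");crop("side",2,220,140,330,260,5,"g2s")
```

```text
{'time': np.float64(4.6167), 'joints': array([ 41.9037,   9.2941, -27.202 ,   0.0711, -53.1744,   0.8062]), 'qd': array([-0.0138,  2.1462, -2.7226, -1.0504,  4.3201,  0.0297]), 'effort': array([-2.39700e-01, -3.85514e+01,  2.44823e+01,  5.68930e+00,
       -9.39400e-01, -9.40000e-03]), 'tool_pos': array([0.4797, 0.1723, 0.1579]), 'tcp_rot': array([ -89.9382,    0.3287, -137.2475]), 'ft_force': array([ 1.1486,  0.1685, -0.8218]), 'ft_torque': array([0.0751, 0.009 , 0.0146]), 'finger_gap': np.float64(0.1742)}
```

View pics/g2s.png

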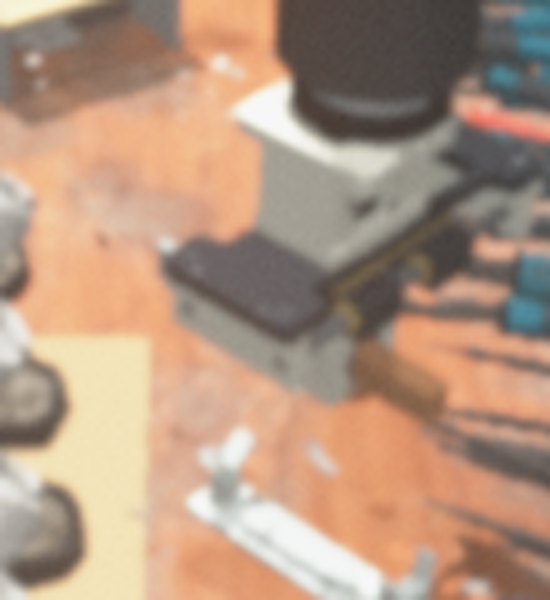

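View pics/g2t.png

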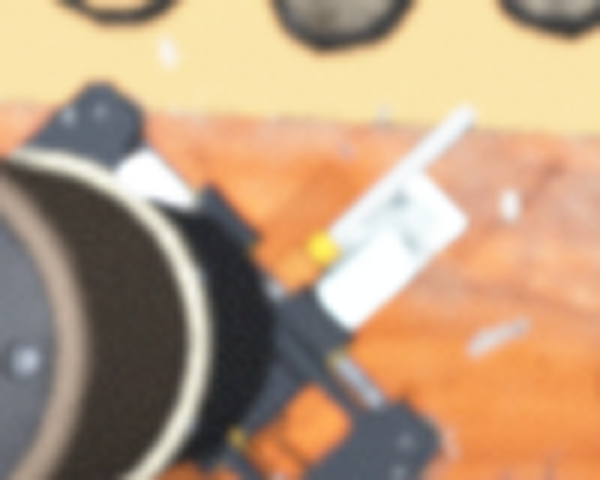

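Run:
```python
from h import *
a=onz("top",472.5/6-.5+150,112.5/6-.5+165,.16);b=onz("top",322.5/6-.5+150,247.5/6-.5+165,.167)
g=np.array([.4795,.172]);v=a[:2]-g;print(a,b,v,np.linalg.norm(v),np.degrees(np.arctan2(v[1],v[0])),np.degrees(np.arctan2(*(a-b)[[1,0]])),np.linalg.norm(b[:2]-g))
# target: riser frame
c=np.array([.6195,-.4005]);th=np.radians(-60.1);e=np.array([np.cos(th),np.sin(th)]);f=np.array([-e[1],e[0]])
for x,y in((-230,62),(-230,-62),(-155,-62),(-155,62)):print(x,y,c+x/1000*e+y/1000*f)
print(e,f)
```

```text
[0.56739717 0.07562109 0.16      ] [0.51166807 0.13677011 0.167     ] [ 0.08789717 -0.09637891] 0.13044082026635678 -47.6353115781838 -47.65503985071762 0.04770670632101777
-230 62 [ 0.55859542 -0.17020751]
-230 -62 [ 0.45110022 -0.23201999]
-155 -62 [ 0.4884868  -0.29703724]
-155 62 [ 0.595982   -0.23522476]
[ 0.49848774 -0.86689675] [0.86689675 0.49848774]
```

Emit:
jog_arm:
  deltas:
    - [255,[0.2,-0.85,0],[0,0,-0.3]]
    - [255,[0.2,-0.85,0],[0,0,-0.3]]
    - [255,[0.2,-0.85,0],[0,0,-0.3]]
    - [255,[0.2,-0.85,0],[0,0,-0.3]]
    - [255,[0.2,-0.85,0],[0,0,-0.3]]
    - [255,[0.2,-0.85,0],[0,0,-0.3]]
    - [255,[0.2,-0.85,0],[0,0,-0.3]]
    - [255,[0.2,-0.85,0],[0,0,0]]

```text
time: 5.38
tool_pos: [0.5412, -0.1024, 0.1524]
tcp_rot: [-90.1, -0.1, -150.0]
ft_force: [0.9, 0.8, -0.9]
finger_gap: 0.176
```

Emit:
jog_arm:
  deltas:
    - [255,[0.2,-0.85,-0.25],[0,0,0]]
    - [255,[0.2,-0.89,-0.25],[0,0,0]]
    - [255,[0,0,-0.6],[0,0,0]]
    - [255,[0,0,-0.6],[0,0,0]]
    - [255,[0,0,-0.6],[0,0,0]]
    - [255,[0,0,-0.4],[0,0,0]]
    - [255,[0,0,-0.325],[0,0,0]]
    - [255,[0,0,0],[0,0,0]]

```text
time: 6.05
tool_pos: [0.5549, -0.1702, 0.0285]
tcp_rot: [-90.2, -0.4, -149.9]
ft_force: [-1.8, -0.1, -2.0]
finger_gap: 0.178
```

Run:
```python
from h import *
for n in("top","side"):
    p,d=env.snapshot(n); np.savez(f"pics/{n}3.npz",p=p,d=d)
o=env.observe();print({k:np.round(v,4) for k,v in o.items()})
crop("top",3,310,120,430,210,6,"g3t");crop("side",3,190,100,300,180,7,"g3s")
```

```text
{'time': np.float64(6.15), 'joints': array([ 2.22950e+00,  2.47841e+01, -2.50596e+01,  3.40000e-03,
       -4.03200e+01,  2.78864e+01]), 'qd': array([ 0.0971, -1.6307,  1.2197,  0.4248, -0.0943, -0.026 ]), 'effort': array([-1.20900e-01, -5.38176e+01,  1.96826e+01,  4.71970e+00,
        1.20000e-01, -1.90000e-03]), 'tool_pos': array([ 0.5572, -0.1703,  0.0316]), 'tcp_rot': array([-9.007460e+01, -1.457000e-01, -1.498814e+02]), 'ft_force': array([-0.4126,  0.2375, -1.2954]), 'ft_torque': array([ 0.0115,  0.1207, -0.0118]), 'finger_gap': np.float64(0.1748)}
```

View pics/g3s.png

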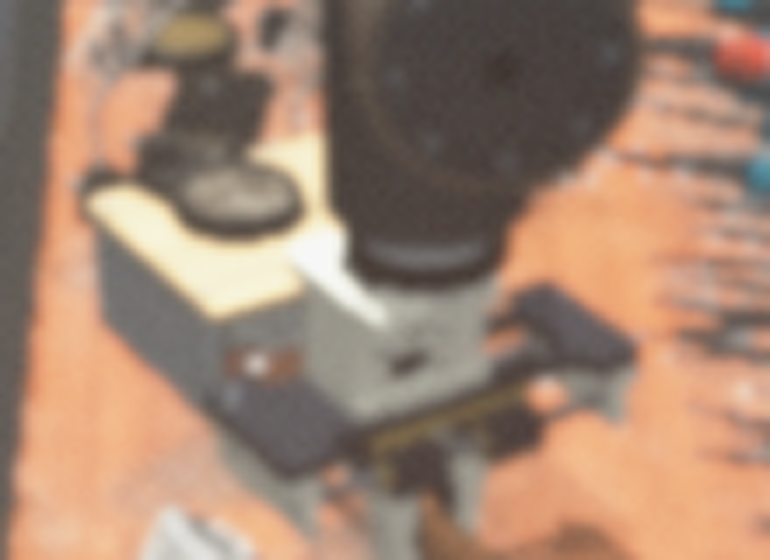

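View pics/g3t.png

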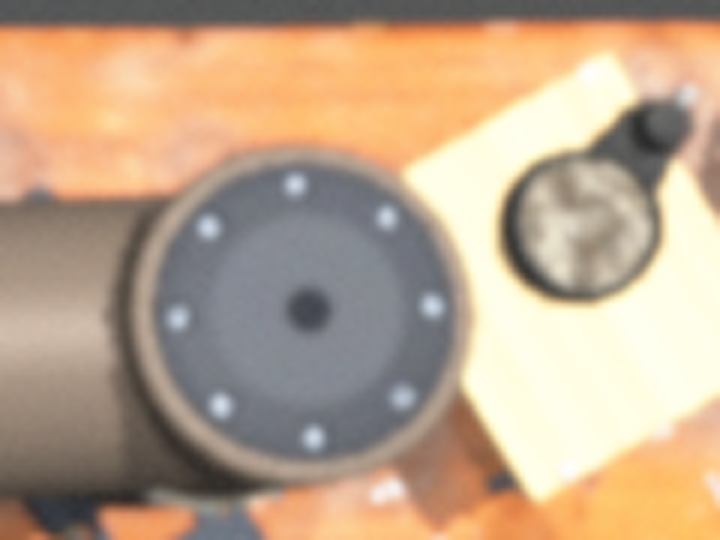

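Emit:
jog_arm:
  deltas:
    - [255,[0.156,-0.271,0],[0,0,0]]
    - [255,[0.156,-0.271,0],[0,0,0]]
    - [255,[0.156,-0.271,0],[0,0,0]]
    - [255,[0,0,0],[0,0,0]]

```text
time: 6.48
tool_pos: [0.579, -0.205, 0.0335]
tcp_rot: [-89.9, 0.1, -149.9]
ft_force: [0.5, -0.2, -1.2]
finger_gap: 0.181
```

Emit:
jog_arm:
  deltas:
    - [255,[0.156,-0.271,0],[0,0,0]]
    - [255,[0.156,-0.271,0],[0,0,0]]
    - [255,[0,0,0],[0,0,0]]

```text
time: 6.73
tool_pos: [0.5909, -0.2267, 0.0329]
tcp_rot: [-89.9, 0.1, -149.9]
ft_force: [1.1, 0.0, -1.1]
finger_gap: 0.176
```

Emit:
jog_arm:
  deltas:
    - [255,[0.078,-0.135,0],[0,0,0]]
    - [255,[0.077,-0.135,0],[0,0,0]]
    - [255,[0,0,0],[0,0,0]]
    - [255,[0,0,0],[0,0,0]]

```text
time: 7.07
tool_pos: [0.5956, -0.2355, 0.0324]
tcp_rot: [-90.0, -0.0, -149.9]
ft_force: [-1.2, -0.2, -0.9]
finger_gap: 0.174
```

Emit:
jog_arm:
  deltas:
    - [255,[-0.065,-0.0375,0],[0,0,0]]
    - [255,[0,0,0],[0,0,0]]

```text
time: 7.23
tool_pos: [0.5922, -0.2366, 0.0325]
tcp_rot: [-90.0, -0.0, -149.9]
ft_force: [-0.4, 0.3, -1.8]
finger_gap: 0.179
```

Emit:
jog_arm:
  deltas:
    - [255,[-0.065,-0.0375,0],[0,0,0]]
    - [255,[0,0,0],[0,0,0]]

```text
time: 7.4
tool_pos: [0.5897, -0.2381, 0.0326]
tcp_rot: [-90.0, -0.0, -149.9]
ft_force: [0.3, 0.4, -0.6]
finger_gap: 0.182
```

Emit:
jog_arm:
  deltas:
    - [255,[-0.065,-0.0375,0],[0,0,0]]
    - [255,[0,0,0],[0,0,0]]

```text
time: 7.57
tool_pos: [0.5872, -0.2397, 0.0326]
tcp_rot: [-90.0, -0.0, -149.9]
ft_force: [0.6, 0.2, -2.4]
finger_gap: 0.182
```

Emit:
jog_arm:
  deltas:
    - [255,[-0.065,-0.0375,0],[0,0,0]]
    - [255,[0,0,0],[0,0,0]]

```text
time: 7.73
tool_pos: [0.5846, -0.2413, 0.0326]
tcp_rot: [-90.0, -0.0, -149.9]
ft_force: [-0.2, -0.2, -1.4]
finger_gap: 0.179
```

Emit:
jog_arm:
  deltas:
    - [255,[-0.065,-0.0375,0],[0,0,0]]
    - [255,[0,0,0],[0,0,0]]

```text
time: 7.9
tool_pos: [0.582, -0.2428, 0.0325]
tcp_rot: [-90.0, -0.0, -149.9]
ft_force: [-1.0, -0.0, -1.8]
finger_gap: 0.18
```

Emit:
jog_arm:
  deltas:
    - [255,[-0.065,-0.0375,0],[0,0,0]]
    - [255,[0,0,0],[0,0,0]]

```text
time: 8.07
tool_pos: [0.5794, -0.2444, 0.0325]
tcp_rot: [-90.0, -0.0, -149.9]
ft_force: [-1.1, -0.2, -1.5]
finger_gap: 0.178
```

Emit:
jog_arm:
  deltas:
    - [255,[-0.065,-0.0375,0],[0,0,0]]
    - [255,[0,0,0],[0,0,0]]

```text
time: 8.23
tool_pos: [0.5768, -0.2459, 0.0325]
tcp_rot: [-90.0, -0.0, -149.9]
ft_force: [-1.2, 0.6, -1.8]
finger_gap: 0.176
```

Emit:
jog_arm:
  deltas:
    - [255,[-0.065,-0.0375,0],[0,0,0]]
    - [255,[0,0,0],[0,0,0]]

```text
time: 8.4
tool_pos: [0.5743, -0.2473, 0.0325]
tcp_rot: [-90.0, -0.0, -149.9]
ft_force: [0.7, 0.9, -1.3]
finger_gap: 0.177
```

Emit:
jog_arm:
  deltas:
    - [255,[-0.065,-0.0375,0],[0,0,0]]
    - [255,[0,0,0],[0,0,0]]

```text
time: 8.57
tool_pos: [0.5726, -0.2486, 0.0328]
tcp_rot: [-90.0, 0.1, -149.8]
ft_force: [3.0, 2.5, -2.3]
finger_gap: 0.182
```

Emit:
jog_arm:
  deltas:
    - [255,[0,0,0],[0,0,0]]
    - [255,[0,0,0],[0,0,0]]

```text
time: 8.73
tool_pos: [0.5727, -0.2485, 0.0327]
tcp_rot: [-90.0, 0.0, -149.8]
ft_force: [2.6, 1.6, -1.7]
finger_gap: 0.178
```

```bash
cat > r.py <<'E'
from h import *
c=np.array([.6195,-.4005]);th=np.radians(-60.1);e=np.array([np.cos(th),np.sin(th)]);f=np.array([-e[1],e[0]])
o=env.observe();g=o['tool_pos'][:2]-c
print("grip riser mm",g@e*1e3,g@f*1e3,"z",o['tool_pos'][2],"tip x",g@e*1e3+130,"F e,f,z",o['ft_force'][:2]@e,o['ft_force'][:2]@f,o['ft_force'][2],"Tz",o['ft_torque'],"rot",o['tcp_rot'],o['time'])
E
python3 r.py
```

```text
grip riser mm -155.10472753022353 35.1996093316201 z 0.032731046334050364 tip x -25.104727530223528 F e,f,z -0.02956762908727888 3.0685025140839572 -1.6994262793014694 Tz [ 0.86489414 -0.67453664  0.37781981] rot [-8.99694308e+01  4.39645645e-02 -1.49848060e+02] 8.7333
```

Emit:
jog_arm:
  deltas:
    - [255,[0.043,0.025,0],[0,0,0]]
    - [255,[-0.109,0.19,0],[0,0,0]]
    - [255,[-0.109,0.19,0],[0,0,0]]
    - [255,[-0.109,0.19,0],[0,0,0]]
    - [255,[-0.109,0.19,0],[0,0,0]]
    - [255,[0,0,0],[0,0,0]]

```text
time: 9.23
tool_pos: [0.5549, -0.2158, 0.0326]
tcp_rot: [-90.1, -0.0, -149.8]
ft_force: [-0.9, 0.4, -1.1]
finger_gap: 0.18
```

Emit:
jog_arm:
  deltas:
    - [255,[-0.16,-0.092,0],[0,0,0]]
    - [255,[-0.16,-0.092,0],[0,0,0]]
    - [255,[-0.16,-0.092,0],[0,0,0]]
    - [255,[0,0,0],[0,0,0]]
    - [255,[0,0,0],[0,0,0]]

```text
time: 9.65
tool_pos: [0.5367, -0.229, 0.0326]
tcp_rot: [-90.0, -0.0, -149.9]
ft_force: [-0.3, 0.0, -0.9]
finger_gap: 0.18
```

```bash
python3 r.py
```

```text
grip riser mm -189.9791192865105 13.696676042575321 z 0.03263487529645042 tip x -59.979119286510496 F e,f,z -0.18871305649808578 -0.2516736520916443 -0.9087693570330158 Tz [-0.04751536  0.06630673  0.04175034] rot [-8.99994791e+01 -2.78970186e-03 -1.49943489e+02] 9.65
```

Emit:
jog_arm:
  deltas:
    - [255,[0.056,-0.098,0],[0,0,0]]
    - [255,[0.056,-0.098,0],[0,0,0]]
    - [255,[0,0,0],[0,0,0]]

```text
time: 9.9
tool_pos: [0.5426, -0.237, 0.0326]
tcp_rot: [-90.0, 0.0, -149.9]
ft_force: [-0.2, -1.3, -1.2]
finger_gap: 0.179
```

Emit:
jog_arm:
  deltas:
    - [255,[0.031,-0.054,0],[0,0,0]]
    - [255,[0,0,0],[0,0,0]]

```text
time: 10.07
tool_pos: [0.5432, -0.2387, 0.0324]
tcp_rot: [-90.0, -0.0, -149.9]
ft_force: [0.5, -0.6, -2.3]
finger_gap: 0.183
```

```bash
python3 r.py
```

```text
grip riser mm -178.32915644715933 14.538732550514398 z 0.032401114487334244 tip x -48.329156447159335 F e,f,z 0.7934202902271458 0.13649246845768065 -2.259105675942832 Tz [-0.0314827   0.07688223 -0.015353  ] rot [-8.99991660e+01 -6.29431669e-03 -1.49886507e+02] 10.0667
```

Emit:
jog_arm:
  deltas:
    - [255,[0.031,-0.054,0],[0,0,0]]
    - [255,[0,0,0],[0,0,0]]

```text
time: 10.23
tool_pos: [0.5444, -0.2407, 0.0325]
tcp_rot: [-90.0, -0.0, -149.9]
ft_force: [0.6, 0.3, -1.3]
finger_gap: 0.175
```

Emit:
jog_arm:
  deltas:
    - [255,[0.031,-0.054,0],[0,0,0]]
    - [255,[0,0,0],[0,0,0]]

```text
time: 10.4
tool_pos: [0.5457, -0.2429, 0.0326]
tcp_rot: [-90.0, 0.0, -149.9]
ft_force: [1.1, -0.2, -0.8]
finger_gap: 0.177
```

```bash
python3 r.py
```

```text
grip riser mm -173.43537859249668 14.573651903898625 z 0.03259759963989583 tip x -43.435378592496676 F e,f,z 0.71719951268251 0.8594071855170229 -0.8181806758804879 Tz [-0.00953406  0.07309809 -0.01086993] rot [-8.99874307e+01  6.93921199e-03 -1.49874731e+02] 10.4
```

Emit:
jog_arm:
  deltas:
    - [255,[0.031,-0.054,0],[0,0,0]]
    - [255,[0,0,0],[0,0,0]]

```text
time: 10.57
tool_pos: [0.5469, -0.245, 0.0326]
tcp_rot: [-90.0, 0.0, -149.9]
ft_force: [-0.5, 0.1, -1.9]
finger_gap: 0.182
```

```bash
python3 r.py
```

```text
grip riser mm -170.97218656011174 14.522344856168177 z 0.03259579580101412 tip x -40.97218656011174 F e,f,z -0.34139698330126256 -0.3240235375242527 -1.8853897279534664 Tz [ 0.03217849  0.11701225 -0.02569607] rot [-8.99904612e+01  3.90526031e-03 -1.49875336e+02] 10.5667
```

Emit:
jog_arm:
  deltas:
    - [255,[0.031,-0.054,0],[0,0,0]]
    - [255,[0,0,0],[0,0,0]]

```text
time: 10.73
tool_pos: [0.5479, -0.2472, 0.0325]
tcp_rot: [-90.0, -0.0, -149.9]
ft_force: [0.4, -0.3, -2.3]
finger_gap: 0.178
```

```bash
python3 r.py
```

```text
grip riser mm -168.59638626530585 14.401953912156674 z 0.03250431630516028 tip x -38.59638626530585 F e,f,z 0.5125065526211465 0.19582324409810495 -2.316393505535804 Tz [0.13092434 0.17663794 0.05246376] rot [-9.00063449e+01 -7.27896775e-03 -1.49883358e+02] 10.7333
```

Emit:
jog_arm:
  deltas:
    - [255,[0.025,-0.043,0],[0,0,0]]
    - [255,[0,0,0],[0,0,0]]

```text
time: 10.9
tool_pos: [0.5486, -0.2485, 0.0324]
tcp_rot: [-90.0, -0.0, -149.9]
ft_force: [-1.1, 3.5, 1.4]
finger_gap: 0.18
```

```bash
python3 r.py
```

```text
grip riser mm -167.0966808066275 14.259879479896723 z 0.0323908249357664 tip x -37.09668080662749 F e,f,z -3.611944423164308 0.7580181075608888 1.367735111014184 Tz [1.01920231 0.54650652 0.04577191] rot [-9.00434186e+01 -2.74120487e-02 -1.49883412e+02] 10.9
```

Emit:
jog_arm:
  deltas:
    - [255,[-0.037,0.065,0],[0,0,0]]
    - [255,[0,0,0.25],[0,0,0]]
    - [255,[0,0,0.25],[0,0,0]]
    - [255,[0,0,0],[0,0,0]]

```text
time: 11.23
tool_pos: [0.5492, -0.2465, 0.0555]
tcp_rot: [-89.8, 0.2, -149.8]
ft_force: [0.4, 0.5, -0.7]
finger_gap: 0.179
```

Emit:
jog_arm:
  deltas:
    - [255,[0.095,-0.166,0],[0,0,0]]
    - [255,[0.095,-0.166,0],[0,0,0]]
    - [255,[0,0,0],[0,0,0]]

```text
time: 11.48
tool_pos: [0.556, -0.2607, 0.0526]
tcp_rot: [-90.0, 0.0, -149.9]
ft_force: [0.9, -0.2, -0.8]
finger_gap: 0.177
```

Emit:
jog_arm:
  deltas:
    - [255,[0.095,-0.166,0],[0,0,0]]
    - [255,[0,0,0],[0,0,0]]
    - [255,[0,0,0],[0,0,0]]

```text
time: 11.73
tool_pos: [0.5587, -0.2665, 0.0521]
tcp_rot: [-90.0, -0.0, -149.9]
ft_force: [-0.3, 0.1, -1.6]
finger_gap: 0.179
```

```bash
python3 r.py
```

```text
grip riser mm -146.49430504885817 14.10804065834503 z 0.05206606501315805 tip x -16.494305048858166 F e,f,z -0.21711185340701242 -0.24703449518156 -1.624387575283976 Tz [ 0.00428842  0.2206063  -0.04399078] rot [-9.00239579e+01 -3.03636950e-02 -1.49922963e+02] 11.7333
```

Lower into the loop in small steps.

Emit:
jog_arm:
  deltas:
    - [255,[0,0,-0.1],[0,0,0]]
    - [255,[0,0,-0.1],[0,0,0]]
    - [255,[0,0,0],[0,0,0]]

```text
time: 11.98
tool_pos: [0.558, -0.2657, 0.0434]
tcp_rot: [-90.1, -0.1, -149.9]
ft_force: [0.6, 0.1, -1.0]
finger_gap: 0.178
```

Emit:
jog_arm:
  deltas:
    - [255,[0,0,-0.05],[0,0,0]]
    - [255,[0,0,0],[0,0,0]]

```text
time: 12.15
tool_pos: [0.5585, -0.2658, 0.0421]
tcp_rot: [-90.0, -0.0, -149.9]
ft_force: [0.0, -0.4, -1.5]
finger_gap: 0.175
```

```bash
python3 r.py
```

```text
grip riser mm -147.16054293846304 14.309692258416687 z 0.04208231561325186 tip x -17.16054293846304 F e,f,z 0.35399091854030434 -0.19543781692951256 -1.4930350056606176 Tz [-0.01791746  0.1912025  -0.00217805] rot [-9.00264345e+01 -2.87614354e-02 -1.49866500e+02] 12.15
```

Emit:
jog_arm:
  deltas:
    - [255,[0,0,-0.1],[0,0,0]]
    - [255,[0,0,-0.1],[0,0,0]]
    - [255,[0,0,-0.04],[0,0,0]]
    - [255,[0,0,0],[0,0,0]]

```text
time: 12.48
tool_pos: [0.5584, -0.2659, 0.0323]
tcp_rot: [-90.0, -0.0, -149.9]
ft_force: [0.5, 0.3, -1.8]
finger_gap: 0.18
```

```bash
python3 r.py
```

```text
grip riser mm -147.16249914159752 14.125501458588545 z 0.03226133459703576 tip x -17.16249914159752 F e,f,z -0.011776961319234263 0.6040885568911123 -1.7529822935709998 Tz [-0.01004022  0.13234864  0.04483142] rot [-9.00422908e+01 -4.45160254e-02 -1.49884038e+02] 12.4833
```

Emit:
jog_arm:
  deltas:
    - [255,[-0.037,0.065,0],[0,0,0]]
    - [255,[-0.037,0.065,0],[0,0,0]]
    - [255,[-0.037,0.065,0],[0,0,0]]
    - [255,[-0.037,0.065,0],[0,0,0]]

```text
time: 12.82
tool_pos: [0.5533, -0.2557, 0.0333]
tcp_rot: [-89.9, 0.0, -149.9]
ft_force: [1.3, -4.0, -2.7]
finger_gap: 0.181
```

```bash
python3 r.py
```

```text
grip riser mm -158.4963690520293 14.760389189092368 z 0.03334424813449205 tip x -28.49636905202931 F e,f,z 4.099791250371805 -0.871581844550812 -2.684839845257238 Tz [-1.30375778 -0.33808817 -0.10171796] rot [-8.99321671e+01  4.11906460e-02 -1.49868090e+02] 12.8167
```

Emit:
jog_arm:
  deltas:
    - [255,[-0.037,0.065,0],[0,0,0]]
    - [255,[-0.037,0.065,0],[0,0,0]]
    - [255,[-0.037,0.065,0],[0,0,0]]
    - [255,[-0.037,0.065,0],[0,0,0]]
    - [255,[-0.037,0.065,0],[0,0,0]]
    - [255,[-0.037,0.065,0],[0,0,0]]
    - [255,[-0.037,0.065,0],[0,0,0]]
    - [255,[-0.037,0.065,0],[0,0,0]]

```text
time: 13.48
tool_pos: [0.541, -0.2346, 0.0331]
tcp_rot: [-90.0, 0.0, -149.9]
ft_force: [2.7, -3.5, -2.4]
finger_gap: 0.184
```

```bash
python3 r.py
```

```text
grip riser mm -182.98436893791188 14.68293866232801 z 0.03305693010611551 tip x -52.98436893791188 F e,f,z 4.390051443178277 0.5620150522450893 -2.3579234174087933 Tz [-1.37244097 -0.47278103 -0.05451617] rot [-8.99892358e+01  1.03058054e-02 -1.49873392e+02] 13.4833
```

Emit:
jog_arm:
  deltas:
    - [255,[-0.037,0.065,0],[0,0,0]]
    - [255,[-0.037,0.065,0],[0,0,0]]
    - [255,[-0.037,0.065,0],[0,0,0]]
    - [255,[-0.037,0.065,0],[0,0,0]]
    - [255,[-0.037,0.065,0],[0,0,0]]
    - [255,[-0.037,0.065,0],[0,0,0]]
    - [255,[-0.037,0.065,0],[0,0,0]]
    - [255,[-0.037,0.065,0],[0,0,0]]

```text
time: 14.15
tool_pos: [0.529, -0.2137, 0.033]
tcp_rot: [-90.0, -0.0, -149.9]
ft_force: [2.7, -2.9, -2.4]
finger_gap: 0.176
```

```bash
python3 r.py
```

```text
grip riser mm -206.9866210506319 14.676217252119011 z 0.03297599870307225 tip x -76.9866210506319 F e,f,z 3.877026508679321 0.8969684150472346 -2.4151936595591237 Tz [-1.41097522 -0.4873492  -0.06764087] rot [-8.99998735e+01 -8.45200741e-04 -1.49875120e+02] 14.15
```

Emit:
jog_arm:
  deltas:
    - [255,[-0.025,0.043,0],[0,0,0]]
    - [255,[-0.025,0.043,0],[0,0,0]]
    - [255,[-0.012,0.022,0],[0,0,0]]

```text
time: 14.4
tool_pos: [0.5266, -0.2094, 0.033]
tcp_rot: [-90.0, -0.0, -149.9]
ft_force: [2.3, -4.1, -2.6]
finger_gap: 0.182
```

Emit:
jog_arm:
  deltas:
    - [255,[-0.012,0.022,0],[0,0,0]]
    - [255,[-0.012,0.022,0],[0,0,0]]

```text
time: 14.57
tool_pos: [0.5257, -0.2079, 0.0329]
tcp_rot: [-90.0, -0.0, -149.9]
ft_force: [1.8, -4.3, -1.6]
finger_gap: 0.179
```

```bash
python3 r.py
```

```text
grip riser mm -213.7532827110711 14.682811245107086 z 0.032929166719920015 tip x -83.75328271107111 F e,f,z 4.5911181685689355 -0.5549282943281875 -1.6450688963092508 Tz [-1.36240643 -0.39106153 -0.05108772] rot [-9.00034295e+01 -5.29322723e-03 -1.49881836e+02] 14.5667
```

Emit:
jog_arm:
  deltas:
    - [255,[-0.012,0.022,0],[0,0,0]]
    - [255,[-0.012,0.022,0],[0,0,0]]

```text
time: 14.73
tool_pos: [0.5257, -0.2068, 0.0333]
tcp_rot: [-89.9, 0.1, -149.9]
ft_force: [5.4, -12.4, -4.3]
finger_gap: 0.178
```

Emit:
jog_arm:
  deltas:
    - [255,[-0.012,0.022,0],[0,0,0]]
    - [255,[0,0,0],[0,0,0]]

```text
time: 14.9
tool_pos: [0.5258, -0.2065, 0.0334]
tcp_rot: [-89.8, 0.1, -149.9]
ft_force: [5.1, -14.4, -5.6]
finger_gap: 0.179
```

```bash
python3 r.py
```

```text
grip riser mm -214.869606880591 15.426576261716344 z 0.0334154374902938 tip x -84.869606880591 F e,f,z 15.083055240197284 -2.7501591331301447 -5.571362721454113 Tz [-4.78174419 -1.65958242 -0.27783096] rot [-8.98475693e+01  8.34832630e-02 -1.49875198e+02] 14.9
```

Emit:
jog_arm:
  deltas:
    - [255,[0.04,-0.069,0],[0,0,0]]
    - [255,[0.04,-0.069,0],[0,0,0]]
    - [255,[0.037,-0.065,0],[0,0,0]]
    - [255,[0,0,0],[0,0,0]]
    - [255,[0,0,0],[0,0,0]]

```text
time: 15.32
tool_pos: [0.5288, -0.2133, 0.0327]
tcp_rot: [-90.0, -0.0, -149.9]
ft_force: [0.2, -0.4, -2.0]
finger_gap: 0.179
```

```bash
python3 r.py
```

```text
grip riser mm -207.52214899155433 14.664782000057045 z 0.0327389744397926 tip x -77.52214899155433 F e,f,z 0.4788027755753772 0.0007297353018109927 -2.0163110138431355 Tz [0.02152736 0.160852   0.01714468] rot [-9.00302138e+01 -2.24796040e-02 -1.49893462e+02] 15.3167
```

Emit:
jog_arm:
  deltas:
    - [255,[0,0,0.15],[0,0,0]]
    - [255,[0,0,0.2],[0,0,0]]
    - [255,[0,0,0.15],[0,0,0]]
    - [255,[0,0,0],[0,0,0]]
    - [255,[0,0,0],[0,0,0]]

```text
time: 15.73
tool_pos: [0.5295, -0.2134, 0.0539]
tcp_rot: [-89.9, 0.1, -149.9]
ft_force: [-0.4, 0.8, -0.9]
finger_gap: 0.176
```

```bash
python3 r.py
```

```text
grip riser mm -207.0849435494109 15.290820668095195 z 0.053909341137373196 tip x -77.0849435494109 F e,f,z -0.9163374454126532 0.08341257575675586 -0.8867194327243103 Tz [0.02475523 0.17839737 0.03828825] rot [-8.99444216e+01  8.88430455e-02 -1.49875727e+02] 15.7333
```

Free; back out slowly over the crossbar, then up.

Emit:
jog_arm:
  deltas:
    - [255,[-0.05,0.087,0],[0,0,0]]
    - [255,[-0.075,0.13,0],[0,0,0]]
    - [255,[-0.1,0.173,0],[0,0,0]]
    - [255,[-0.15,0.26,0],[0,0,0]]
    - [255,[-0.15,0.26,0],[0,0,0]]
    - [255,[-0.1,0.173,0],[0,0,0]]
    - [255,[0,0,0.5],[0,0,0]]
    - [255,[0,0,0.5],[0,0,0]]

```text
time: 16.4
tool_pos: [0.5024, -0.1689, 0.0925]
tcp_rot: [-90.1, -0.2, -149.8]
ft_force: [1.3, -0.6, -1.2]
finger_gap: 0.181
```

```bash
python3 r.py;python3 - <<'E'
from h import *
for n in("top","side"):
    p,d=env.snapshot(n); np.savez(f"pics/{n}4.npz",p=p,d=d)
crop("top",4,310,120,430,210,6,"g4t");crop("side",4,190,100,300,180,7,"g4s")
E
```

```text
grip riser mm -259.1861765958102 13.915000703134133 z 0.09250300532722638 tip x -129.1861765958102 F e,f,z 1.157493255342993 0.8403063203722481 -1.1974305847782003 Tz [-0.02526404 -0.0380845  -0.02518905] rot [ -90.09247459   -0.15585346 -149.80009232] 16.4
```

View pics/g4s.png

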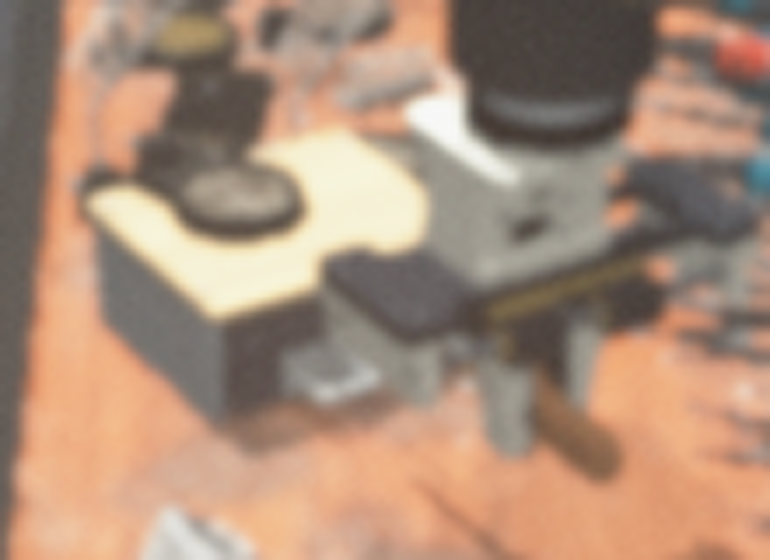

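View pics/g4t.png

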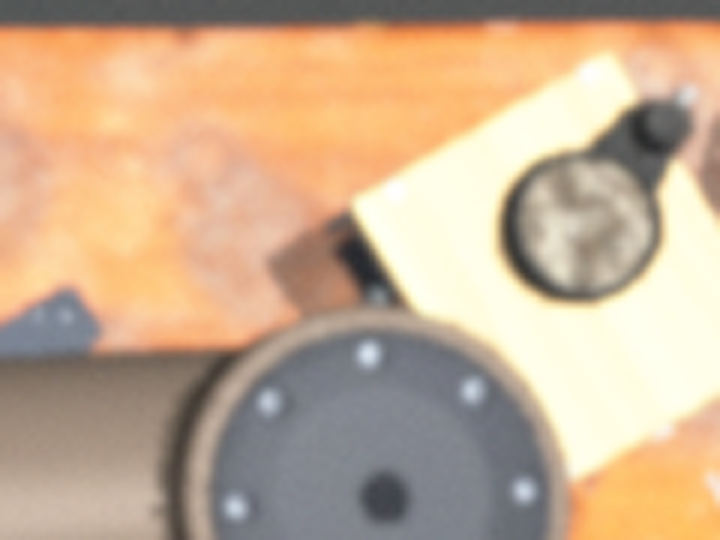

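Emit:
jog_arm:
  deltas:
    - [255,[0,0,0.75],[0,0,0]]
    - [255,[0,0,0.75],[0,0,0]]
    - [255,[-0.06,0.8,0],[0,0,0.3]]
    - [255,[-0.06,0.8,0],[0,0,0.3]]
    - [255,[-0.06,0.8,0],[0,0,0.3]]
    - [255,[-0.06,0.8,0],[0,0,0.3]]
    - [255,[-0.06,0.8,0],[0,0,0.3]]
    - [255,[-0.06,0.8,0],[0,0,0.3]]

```text
time: 17.17
tool_pos: [0.4886, 0.0236, 0.1526]
tcp_rot: [-90.0, 0.0, -139.0]
ft_force: [1.0, 0.9, -1.0]
finger_gap: 0.178
```

Emit:
jog_arm:
  deltas:
    - [255,[-0.06,0.8,0],[0,0,0.3]]
    - [255,[-0.06,0.8,0],[0,0,0]]
    - [255,[-0.06,0.8,0],[0,0,0]]
    - [255,[-0.06,0.8,0],[0,0,0]]
    - [255,[0,0.5,0],[0,0,0]]
    - [255,[0,0,0],[0,0,0]]
    - [255,[0,0,0],[0,0,0]]
    - [255,[0,0,0],[0,0,0]]

```text
time: 17.83
tool_pos: [0.4792, 0.1698, 0.1524]
tcp_rot: [-90.0, -0.1, -137.2]
ft_force: [-0.7, -0.4, -1.1]
finger_gap: 0.18
```

Run:
```python
from h import *
for n in("top","side"):
    p,d=env.snapshot(n); np.savez(f"pics/{n}5.npz",p=p,d=d)
o=env.observe();print({k:np.round(v,4) for k,v in o.items()})
crop("top",5,150,165,250,245,6,"g5t");crop("side",5,220,140,330,260,5,"g5s")
```

```text
{'time': np.float64(17.9333), 'joints': array([ 4.15838e+01,  9.73280e+00, -2.74168e+01, -7.10000e-03,
       -5.28832e+01,  1.10630e+00]), 'qd': array([-0.5171, -0.0195,  0.155 ,  0.1166, -0.0339, -0.0088]), 'effort': array([ 4.43500e-01, -3.92678e+01,  2.54275e+01,  6.14560e+00,
        5.19000e-02, -4.00000e-04]), 'tool_pos': array([0.4796, 0.1692, 0.1527]), 'tcp_rot': array([-9.000630e+01, -3.270000e-02, -1.373142e+02]), 'ft_force': array([ 0.5638, -0.4066, -1.924 ]), 'ft_torque': array([0.0384, 0.1652, 0.0329]), 'finger_gap': np.float64(0.1812)}
```

View pics/g5t.png

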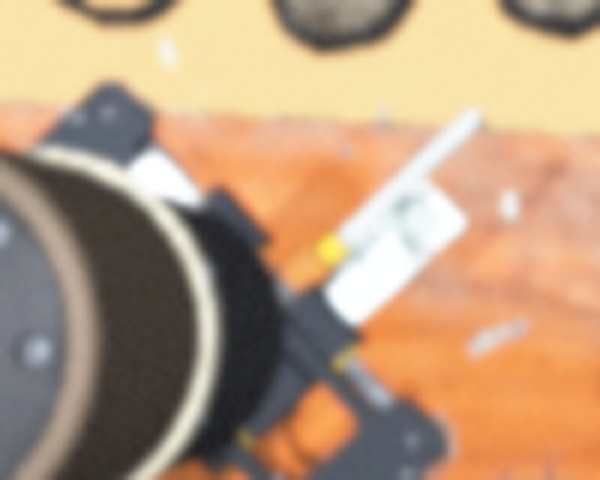

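Run:
```python
from h import *
for k,g,z0 in((2,(.4797,.1723),.1579),(5,(.4796,.1692),.1527)):
    p,d=load("top",k);W=world("top",d);a=np.radians(-47.4);u=np.array([np.cos(a),np.sin(a)]);w=np.array([-u[1],u[0]])
    t=(W[...,:2]-g)@u;s=(W[...,:2]-g)@w
    m=(abs(s)<.006)&(t>.05)&(t<.14)&(d>0)&(W[...,2]>.1)
    print(k,m.sum(),"slope z",np.polyfit(t[m],W[...,2][m]-z0,1),"slope s",np.polyfit(t[m],s[m],1),t[m].max())
```

```text
2 115 slope z [-1.52721039  0.16129972] slope s [2.13408347e-03 1.92609167e-05] 0.13050112361190236
5 114 slope z [-0.97315891  0.10445317] slope s [ 0.00664022 -0.00023749] 0.1302322732042995
```

Run:
```python
from h import *
for k,g,z0 in((2,(.4797,.1723),.1579),(5,(.4796,.1692),.1527)):
    p,d=load("top",k);W=world("top",d);a=np.radians(-47.4);u=np.array([np.cos(a),np.sin(a)]);w=np.array([-u[1],u[0]])
    t=(W[...,:2]-g)@u;s=(W[...,:2]-g)@w
    m=(abs(s)<.004)&(d>0)&(abs(W[...,2]-z0)<.02)
    for a,b in((.05,.075),(.075,.1),(.1,.13)):
        q=m&(t>a)&(t<b);print(k,a,q.sum(),np.median(W[...,2][q])-z0)
```

```text
2 0.05 30 0.0038376096427065465
2 0.075 30 0.00406439313813331
2 0.1 35 0.0035310400860878166
5 0.05 31 0.0024674803225462616
5 0.075 28 0.002603849483972215
5 0.1 38 0.0034906325776420943
```

Emit:
jog_arm:
  deltas:
    - [255,[-0.03,0.055,-0.4],[0,0,0]]
    - [255,[0,0,-0.6],[0,0,0]]
    - [255,[0,0,-0.6],[0,0,0]]
    - [255,[0,0,-0.4],[0,0,0]]
    - [255,[0,0,0],[0,0,0]]
    - [255,[0,0,0],[0,0,0]]
    - [255,[0,0,0],[0,0,0]]

```text
time: 18.52
tool_pos: [0.4795, 0.172, 0.074]
tcp_rot: [-90.0, 0.1, -137.3]
ft_force: [0.3, -0.5, -0.9]
finger_gap: 0.178
```

Run:
```python
from h import *
o=env.observe();print({k:np.round(v,4) for k,v in o.items()})
```

```text
{'time': np.float64(18.5167), 'joints': array([ 4.18680e+01,  1.56224e+01, -3.25112e+01,  3.01000e-02,
       -4.18013e+01,  8.06600e-01]), 'qd': array([ 0.2412, -0.7452,  0.4029, -0.0425,  0.1789, -0.0374]), 'effort': array([-9.89000e-02, -4.24727e+01,  2.05725e+01,  4.99800e+00,
        1.39000e-02, -6.00000e-04]), 'tool_pos': array([0.4795, 0.172 , 0.074 ]), 'tcp_rot': array([-8.997900e+01,  6.480000e-02, -1.373029e+02]), 'ft_force': array([ 0.3081, -0.4526, -0.9257]), 'ft_torque': array([-0.0186,  0.1137,  0.0224]), 'finger_gap': np.float64(0.1776)}
```

Emit:
jog_arm:
  deltas:
    - [255,[-0.025,-0.008,-0.15],[0,0,0]]
    - [255,[0,0,-0.2],[0,0,0]]
    - [255,[0,0,-0.15],[0,0,0]]
    - [255,[0,0,0],[0,0,0]]
    - [255,[0,0,0],[0,0,0]]

```text
time: 18.93
tool_pos: [0.4775, 0.1716, 0.0526]
tcp_rot: [-90.0, -0.1, -137.3]
ft_force: [0.3, 0.4, -1.0]
finger_gap: 0.176
```

Emit:
jog_arm:
  deltas:
    - [255,[0,0,-0.1],[0,0,0]]
    - [255,[0,0,-0.1],[0,0,0]]
    - [255,[0,0,0],[0,0,0]]

```text
time: 19.18
tool_pos: [0.4774, 0.1716, 0.0442]
tcp_rot: [-90.0, -0.1, -137.3]
ft_force: [0.3, 0.1, -0.8]
finger_gap: 0.177
```

Run:
```python
from h import *
o=env.observe();print({k:np.round(v,4) for k,v in o.items()})
```

```text
{'time': np.float64(19.1833), 'joints': array([ 4.19733e+01,  1.81264e+01, -3.42627e+01, -1.53000e-02,
       -3.76667e+01,  7.51400e-01]), 'qd': array([ 0.0376, -0.474 ,  0.3442,  0.0825, -0.9951,  0.0183]), 'effort': array([ 9.85000e-02, -4.55505e+01,  1.97895e+01,  4.83980e+00,
        2.63200e-01,  3.50000e-03]), 'tool_pos': array([0.4774, 0.1716, 0.0442]), 'tcp_rot': array([-9.001010e+01, -5.560000e-02, -1.372874e+02]), 'ft_force': array([ 0.3121,  0.0666, -0.8397]), 'ft_torque': array([-0.0729,  0.167 , -0.0005]), 'finger_gap': np.float64(0.1773)}
```

Emit:
jog_arm:
  deltas:
    - [255,[0.01,0,-0.07],[0,0,0]]
    - [255,[0,0,-0.06],[0,0,0]]
    - [255,[0,0,0],[0,0,0]]
    - [255,[0,0,0],[0,0,0]]

```text
time: 19.52
tool_pos: [0.4782, 0.1717, 0.0396]
tcp_rot: [-90.0, -0.0, -137.3]
ft_force: [0.6, -0.5, -1.5]
finger_gap: 0.179
```

Emit:
jog_arm:
  deltas:
    - [255,[0,0,-0.04],[0,0,0]]
    - [255,[0,0,0],[0,0,0]]
    - [255,[0,0,0],[0,0,0]]

```text
time: 19.77
tool_pos: [0.4782, 0.1718, 0.0382]
tcp_rot: [-90.0, 0.0, -137.3]
ft_force: [-0.4, 0.4, -1.2]
finger_gap: 0.174
```

Emit:
jog_arm:
  deltas:
    - [255,[0,0,-0.015],[0,0,0]]
    - [255,[0,0,0],[0,0,0]]
    - [180,[0,0,0],[0,0,0]]
    - [120,[0,0,0],[0,0,0]]
    - [60,[0,0,0],[0,0,0]]
    - [0,[0,0,0],[0,0,0]]
    - [0,[0,0,0],[0,0,0]]
    - [0,[0,0,0],[0,0,0]]

```text
time: 20.43
tool_pos: [0.4783, 0.1718, 0.0376]
tcp_rot: [-90.0, 0.0, -137.3]
ft_force: [-0.3, 0.7, -0.1]
finger_gap: 0.575
```

Emit:
jog_arm:
  deltas:
    - [0,[0,0,0],[0,0,0]]
    - [0,[0,0,0],[0,0,0]]
    - [0,[0,0,0],[0,0,0]]
    - [0,[0,0,0],[0,0,0]]

```text
time: 20.77
tool_pos: [0.4782, 0.1718, 0.0375]
tcp_rot: [-90.0, -0.0, -137.3]
ft_force: [-0.3, 0.0, -0.5]
finger_gap: 0.873
```

Rise straight up, then move away for a clear view.

Emit:
jog_arm:
  deltas:
    - [0,[0,0,0.2],[0,0,0]]
    - [0,[0,0,0.4],[0,0,0]]
    - [0,[0,0,0.6],[0,0,0]]
    - [0,[0,0,0.8],[0,0,0]]
    - [0,[0,0,0.9],[0,0,0]]
    - [0,[0,0,0.9],[0,0,0]]
    - [0,[0,0,0.9],[0,0,0]]
    - [0,[0,0,0.9],[0,0,0]]

```text
time: 21.43
tool_pos: [0.4777, 0.1713, 0.2643]
tcp_rot: [-90.0, 0.0, -137.3]
ft_force: [1.1, 0.4, -0.4]
finger_gap: 1.002
```

Emit:
jog_arm:
  deltas:
    - [0,[0,-0.9,0],[0,0,0]]
    - [0,[0,-0.9,0],[0,0,0]]
    - [0,[0,-0.9,0],[0,0,0]]
    - [0,[0,-0.9,0],[0,0,0]]
    - [0,[0,-0.9,0],[0,0,0]]
    - [0,[0,-0.9,0],[0,0,0]]
    - [0,[0,0,0],[0,0,0]]
    - [0,[0,0,0],[0,0,0]]

```text
time: 22.1
tool_pos: [0.4777, -0.0461, 0.2622]
tcp_rot: [-90.0, 0.0, -137.5]
ft_force: [-0.7, 0.1, -0.4]
finger_gap: 0.999
```

Run:
```python
from h import *
for n in("top","side"):
    p,d=env.snapshot(n); np.savez(f"pics/{n}6.npz",p=p,d=d)
    cv2.imwrite(f"pics/{n}6.png",cv2.resize(p[:,:,::-1],(800,600),interpolation=cv2.INTER_CUBIC))
crop("top",6,170,175,245,245,8,"g6t");crop("side",6,240,190,320,280,6,"g6s")
for k in (0,6):
    p,d=load("top",k);W=world("top",d);a=np.radians(-47.4);u=np.array([np.cos(a),np.sin(a)]);w=np.array([-u[1],u[0]]);g=(.4783,.1716)
    t=(W[...,:2]-g)@u;s=(W[...,:2]-g)@w
    m=(abs(s)<.02)&(d>0)&(W[...,2]>.036)
    h=m&(abs(t)<.06)&(abs(s)<.01);r=m&(t>.09)
    print(k,h.sum(),np.median(W[...,2][h]),np.median(s[h]),np.percentile(t[h],[1,99]),"rod",r.sum(),np.median(W[...,2][r]),np.median(s[r]),t[r].max())
```

```text
0 239 0.047851212920876185 0.0012046946210155813 [-0.05561299  0.05732224] rod 4021 0.4675235914844321 0.00010380944219003273 0.43997170569037725
6 189 0.6379775874819855 -0.00506983443809371 [-0.0577007   0.05771441] rod 4017 0.4674410460538467 9.076899326879318e-05 0.43946298743907136
```

View pics/g6t.png

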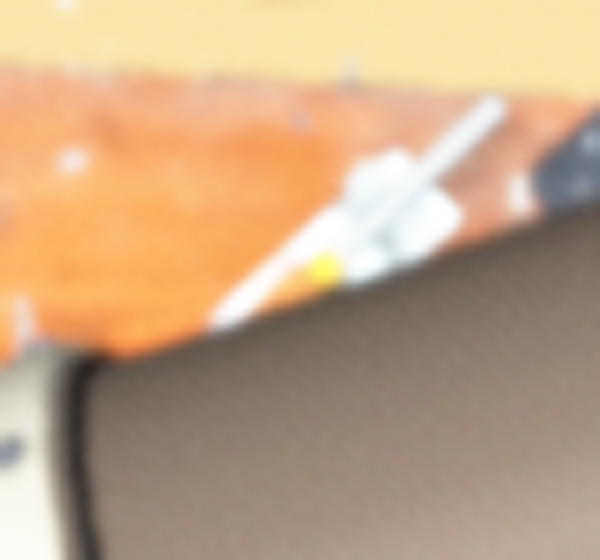

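View pics/g6s.png

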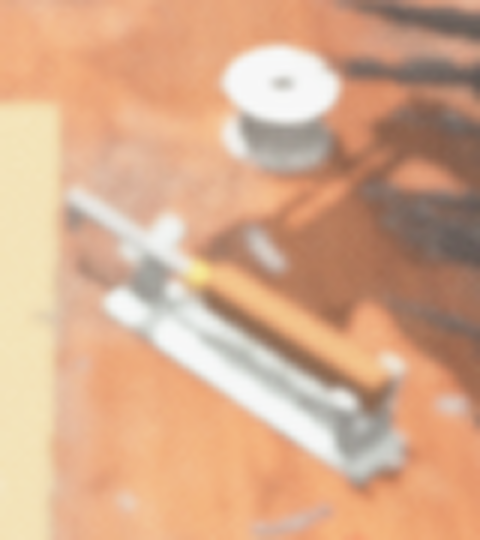

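View pics/side6.png

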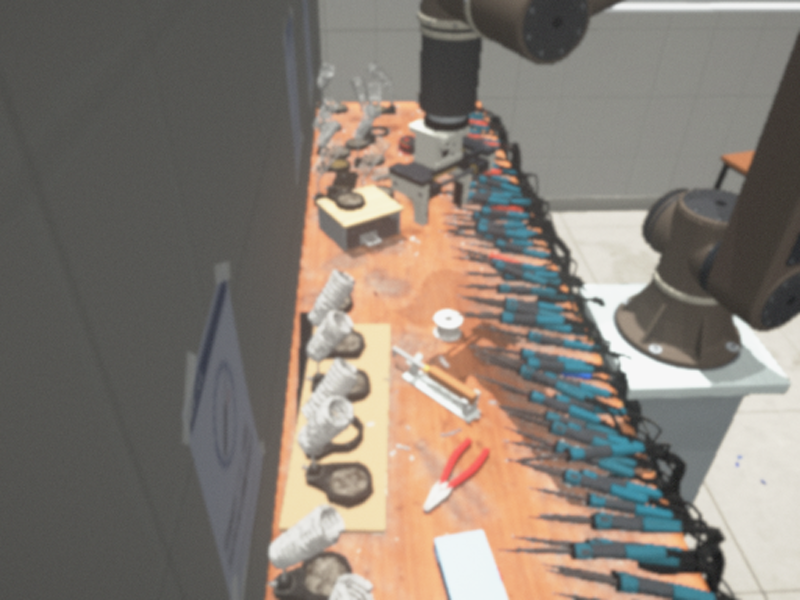

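View pics/top6.png

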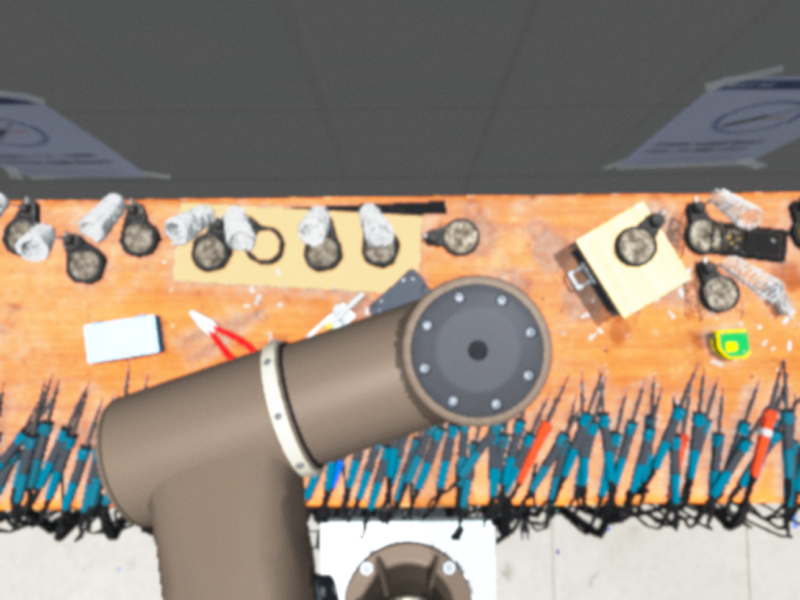

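Run:
```python
from h import *
crop("top",6,350,155,400,205,12,"g6l")
```

```text
(no output)
```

View pics/g6l.png

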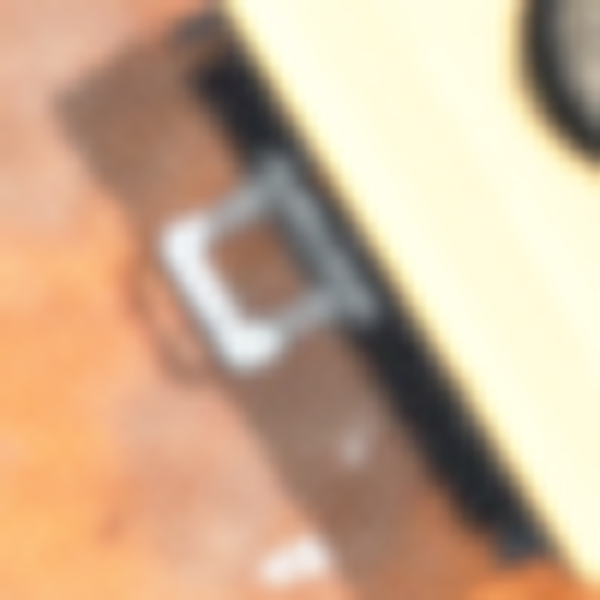

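Run:
```python
from h import *
c=np.array([.6195,-.4005]);th=np.radians(-60.1);e=np.array([np.cos(th),np.sin(th)]);f=np.array([-e[1],e[0]])
for q in((185,238),(248,345),(217,291)):
    P=onz("top",(q[0]+.5)/12-.5+350,(q[1]+.5)/12-.5+155,.023)[:2]-c;print(P@e,P@f)
o=env.observe();print(o['qd'].round(2),o['time']); env.finish_job()
```

```text
-0.08968690261211941 0.03161140942857881
-0.09025492417261811 0.0019774818176326718
-0.08980428655378697 0.016821825031709384
[ 1.34  0.14 -0.06  0.12  0.12  0.05] 22.2
the job is handed in; nothing more can be done
```

I pulled the drawer out until it would go no further, laid the hook back in its cradle and handed the job in at 22.2 s. No verdict is reported. One last check came out lower than expected, as described below.

- **Finding the loop:** I lifted the hook and swept its finger sideways under the riser until it met the loop's arm at about 3 N. I then touched the crossbar from the front at about 4 N, passed over it and lowered into the U.
- **Pulling:** The drawer slid at about 4 N until the force rose to 15 N and it stopped moving. That is below the 25 N limit. I unhooked with no side load.
- **Hook:** It was laid down at the measured pose where it was gripped, within 0.5 mm. In the last side picture the hook and cradle look the same as at the start. In the top picture the arm hid the handle's rear; the rod tip and front looked unchanged. Because of this, the depth comparison of the hook was not usable.
- **Bystanders:** The reel looks unmoved in the side picture, and so do the cutters, though the arm hid part of them from above. I saw no change to the loose cast base, but did not measure it.
- **Check that disagreed:** In the last top picture the loop's crossbar is about 90 mm ahead of the riser's centre, against 94 mm expected at full travel. That would put the drawer about 61 mm out rather than 65 mm. This is still above the required 59 mm, and my picture readings are only good to about 3 mm. The firm stop at 15 N says it reached its end. I handed in from the same script that printed this figure, so I did not weigh it first.

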